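Shift the organiser's sliding trays and put the stapler away under them

ROBOT

A 6-joint arm with a two-finger parallel gripper is mounted at the origin on the work surface. World frame = base frame: x ahead of the robot, y to its left, z up, the work surface at z = 0. Lengths are in m, angles in rad, forces in N, time in s.
With the tool pointing down it reaches from about 0.3 to 0.775 m from the base axis. Payload 14.6 kg.
Tool frame: the origin (TCP) lies at the very end of the fingers, on their centre line; the grasp point (between the pads) lies 19 mm behind it; y points along the fingers, z is the direction in which the jaws open and shut, and the axes are right-handed (so a half turn about y gives the same grasp; the last joint's range is limited). The gripper opens to 94 mm and grips with 3 to 60 N. Pads are 16 mm wide; open, the fingers measure 119 mm over their backs; the gripper's body (75 mm by 177 mm) begins 78 mm behind the grasp point.
Start: joints at [-1.356, 0.3, 1.521, -0, 1.321, -0.067], TCP at [0.153, -0.528, 0.205] pointing down, gripper open.
Joint ranges: [-3.03, 3.03], [-0.79, 2.21], [0.23, 2.52], [-1.04, 4.18], [0, 3.07], [-2.55, 2.55]. Speed limits (rad/s): [2.22, 2.22, 2.57, 3.14, 3.14, 3.14].

INTERFACE

Orientations are given as [roll, pitch, yaw] about the fixed x, y, z axes, in that order (R = Rz(yaw) Ry(pitch) Rx(roll)).
In Python, from station import get_obs, camera, job gives the robot as it stands.
- The arm moves only by the tool step_arm, never from a script. Its argument "targets" is a list of rows, each a list of 6 numbers: the shift along the tool's x, y, z in mm, then the turn, a rotation vector about the tool's x, y, z in degrees. In form: [[dx, dy, dz, rx, ry, rz], ...]. A call has 1 to 12 rows; each row shifts and turns the commanded pose from where the row before left it, along the tool's axes as they then stand; what a row does not reach is not made up. A row lasts 1/8 s, in which the tool goes at most 62.5 mm and 10.7 degrees, less where a joint would pass 70% of its speed; a pose out of reach is approached as far as the arm can. A call is refused whole if a number of a shift passes 62.5 or a number of a turn 10.7, either way. A call with a gripper value outside its range is refused whole. "gripper" is the opening, from -1 (shut) to 1 (fully open), set as the call begins (left out, the last holds). The fingers move at their own pace and stop on an object; "squeeze" is the grip in N (left out, the last holds). Time passes only in rows, so rows that do not move let the fingers close. It gives the time, the measured TCP pose, the force and the opening at its end, in the units of the state.
- get_obs(): the state, without advancing time (a new reading comes with each control period).
- camera(name): name is "scene" or "top" or "wrist"; returns a dict with "pixels" (420x560x3 uint8, red, green, blue), "intrinsics" (3x3 intrinsics, pixels), "R" (3x3) and "t" (3): a world point X has camera coordinates R X + t; the wrist camera has in their place "tool_from_camera" (4x4, takes a point from camera to tool coordinates, whose origin is the TCP and whose axes are the tool frame's). Camera axes: x right, y down, z forward; pixel columns grow to the right and rows downward; lengths in m; the calibration is good to about 2 mm. A picture is of the moment at which its call begins: read the wrist's pose just before it. There is no depth.
- job.hand_in(): hands the job in, once; it reports no verdict.
The state is a dict: "time_s": time; "qpos": joint angles; "joint_vel": joint speeds; "tau": joint torques, N m; "ee_pos": TCP position; "eef_rot": TCP orientation; "force": force on the tool from outside, world axes, zero at the start; "moment": the same for the moment, N m; "grip_width": finger opening in m.
Only numpy, scipy, OpenCV 4.12 (cv2) and the standard library are available. Lean on these libraries where they do the work, as an engineer would, in place of code of your own. Each camera call takes 0.05 s, during which the arm holds its last target.

TASK

Put the stapler away in the desk organiser, in the bottom compartment that lies under the blue tray at the start. To open that compartment, slide the trays one at a time into the free place, each fully across and flat on its ledges, never lifting or tipping one; then lower the stapler into it gently, standing upright on its base, and let go. Leave all three trays seated in the organiser and everything else on the desk and in the compartments where it is.

Things in the scene. Friction and masses are not known exactly. Their poses are not given: they have to be found in the camera images.
- organiser: Wooden two-tier desk organiser, 292 x 292 mm, inside 272 x 272, rim 65 mm high; it does not move. Origin: centre of its underside; x, y along its sides, roughly along world x, y. Below: four compartments. Above: a level track (the tops of the ledges and cross partition, 53 mm above the desk) on which three trays slide in x and y between four places, one of them free, with no walls between.
- place_nl (a point): Centre of the near left tray place, at track height: (-68, +68) mm from the organiser's origin in its x, y, 53 mm above the desk; axes as the organiser's. Below each place lies a compartment 114 x 114 mm, 48 mm deep (floor 5 mm above the desk), its centre 3 mm nearer the organiser's middle in x and y than the place's.
- place_nr (a point): The same for the near right place: (-68, -68) mm. The rim stands 12 mm above the track.
- place_fl (a point): The same for the far left place: (+68, +68) mm.
- place_fr (a point): The same for the far right place: (+68, -68) mm. The blue tray starts at the near left or far right place, and the free place is the other of these two.
- tray_blue_grip (a point): Blue tray, 133 x 133 mm, wall 16 mm high, about 0.22 kg, loose on the track. An upright black rib in its middle serves to slide it: 66 mm long (x), 12 mm thick (y), top 40 mm above the tray's underside and 36 above its floor, 50 mm free on either side. This point: in the rib's middle, 30 mm above the underside, so 83 mm above the desk; z up, x along the rib and the organiser's x.
- tray_white_grip (a point): The same point of the white tray, of the same shape, at a place beside the free one; paper clips in it. Two trays side by side have 6 mm of play in all. Under it at the start: a compartment with a pad of notes.
- tray_grey_grip (a point): The same point of the grey tray, of the same shape, at the other place beside the free one; binder clips in it. Under it at the start: a compartment with a card box.
- stapler_mid (a point): Red and black stapler standing on the desk right of the organiser, 96 mm long (x), base 34 mm wide (y), 42 mm high, about 0.19 kg. This point: its centre, 21 mm above its underside; z up, x along its length. The pressing arm, 23 to 42 mm above the underside, is 28 mm wide with flat upright sides, to be grasped across.
- stapler: The stapler itself; origin at the centre of its underside, axes as stapler_mid.
- tape_roll: Yellow tape roll, 88 mm across, 24 mm high, lying in the open compartment below the free place; it stays there while a tray slides over it. Origin: centre of its underside.
- notes: Pad of sticky notes, 76 x 76 x 28 mm, in the compartment under the white tray. Origin: centre of its underside.
- card_box: Red card box, 92 x 62 x 24 mm, in the compartment under the grey tray. Origin: centre of its underside.
- eraser: White eraser, 30 x 18 x 11 mm, loose in a corner of the blue tray; it rides along. Origin: centre of its underside.
- mug: Blue mug, 80 mm across, 92 mm high, left of the organiser and nearer; bystander. Origin: centre of its underside.
- mouse: Grey computer mouse, 100 x 58 x 34 mm, on a 3 mm mat left of the organiser; bystander. Origin: centre of its underside.
- calculator: Grey calculator, 150 x 76 x 15 mm, nearer than the stapler; bystander. Origin: centre of its underside.
- phone: Black phone, 152 x 74 x 9 mm, beyond the stapler; bystander. Origin: centre of its underside.
Mind the look-alikes: they are no part of the job. What is shaped like the stapler but green or turquoise is not meant.

How it is judged:
On the way, in this order (a step that is already met when the one before it is completed fails the run):
1. the white or the grey tray has been slid fully across into the free place (distance of any of tray_white_grip, tray_grey_grip from where it was at the start of the episode above 0.124 m), for 0.2 s.
2. the blue tray has been slid fully across into the place that this left free (distance of tray_blue_grip from where it was at the start of the episode above 0.124 m), for 0.2 s.
At the end, for the whole second after the job is handed in: Stapler at rest, upright (0.12 rad), in the compartment that was under the blue tray: centre within 45 mm of that place's centre in x and y, under 34 mm above the desk. Each tray flat on the track (4 mm) and within 12 mm of a place's centre; eraser still in the blue tray (((horizontal distance between tape_roll and place_fr below 0.04 m and x of stapler_mid in the frame of place_nl between -0.045 and 0.045 m and y of stapler_mid in the frame of place_nl between -0.045 and 0.045 m) or (horizontal distance between tape_roll and place_nl below 0.04 m and x of stapler_mid in the frame of place_fr between -0.045 and 0.045 m and y of stapler_mid in the frame of place_fr between -0.045 and 0.045 m)) and z of stapler_mid in the frame of organiser below 0.034 m and angle between stapler_mid's own z axis and vertical below 0.12 rad and (horizontal distance between tray_blue_grip and place_nl below 0.012 m or horizontal distance between tray_blue_grip and place_nr below 0.012 m or horizontal distance between tray_blue_grip and place_fl below 0.012 m or horizontal distance between tray_blue_grip and place_fr below 0.012 m) and (horizontal distance between tray_white_grip and place_nl below 0.012 m or horizontal distance between tray_white_grip and place_nr below 0.012 m or horizontal distance between tray_white_grip and place_fl below 0.012 m or horizontal distance between tray_white_grip and place_fr below 0.012 m) and (horizontal distance between tray_grey_grip and place_nl below 0.012 m or horizontal distance between tray_grey_grip and place_nr below 0.012 m or horizontal distance between tray_grey_grip and place_fl below 0.012 m or horizontal distance between tray_grey_grip and place_fr below 0.012 m) and z of each of tray_blue_grip, tray_white_grip, tray_grey_grip in the frame of organiser below 0.087 m and horizontal distance between eraser and tray_blue_grip below 0.085 m and linear speed of stapler below 0.02 m/s); the robot touches nothing.
It fails at once if a tray is lifted more than 9 mm off the track or tipped more than 0.12 rad (z of any of tray_blue_grip, tray_white_grip, tray_grey_grip in the frame of organiser above 0.092 m or angle between any of tray_blue_grip, tray_white_grip, tray_grey_grip's own z axis and vertical above 0.12 rad).
It fails at once if the stapler is dropped into the organiser (moving faster than 0.6 m/s inside it) (horizontal distance between stapler_mid and organiser below 0.14 m and height (world z) of stapler_mid below 0.085 m and linear speed of stapler above 0.6 m/s).
It fails at once if a thing in another compartment is moved by more than 25 mm (distance of any of tape_roll, notes, card_box from where it was at the start of the episode above 0.025 m).
It fails at once if a bystander on the desk is moved by more than 25 mm (distance of any of mug, mouse, calculator, phone from where it was at the start of the episode above 0.025 m).
It also fails if it takes over 72 s, if anything falls off the work surface, if the arm or the gripper's body presses on something with over 40 N, if the wrist force passes 120 N, or if a joint passes its speed limit or range.

## Working session

There is one attempt and no reset: what is moved stays moved. The work goes in short steps, Python scripts to look and compute and a tool call to move; the robot and the scene stay as the last step left them, time stands still between calls to the robot, and variables do not carry over. Pictures are saved under pics/ and viewed, and the job is handed in when it is done.

Besides the shell and the picture viewer there is one more tool, called after ">>>" as name([rows], argument=value, ...), one row to a line, values as JSON. step_arm: Moves the arm, as the interface text tells. Its arguments: {"type":"object","properties":{"targets":{"type":"array","items":{"type":"array","items":{"type":"number"}}},"gripper":{"type":"number"},"squeeze":{"type":"number"}},"required":["targets"]}

```bash
ls; mkdir -p pics
python3 - <<'E'
from station import get_obs, camera
import cv2, numpy as np
o=get_obs(); print({k:np.round(v,3).tolist() for k,v in o.items()})
np.set_printoptions(precision=4,suppress=True)
import pickle
for n in ["scene","top","wrist"]:
    c=camera(n); cv2.imwrite(f"pics/{n}0.png",c["pixels"][:,:,::-1]); pickle.dump(c,open(f"{n}0.pkl","wb"))
    print(n,c["intrinsics"].tolist(), c.get("R"),c.get("t"),c.get("tool_from_camera"))
E
```

```text
pics
{'time_s': 0.0, 'qpos': [-1.356, 0.301, 1.522, 0.0, 1.321, -0.067], 'joint_vel': [-0.001, -0.001, -0.0, 0.0, 0.0, 0.001], 'tau': [0.002, -53.181, -35.273, 0.071, 0.024, -0.0], 'ee_pos': [0.153, -0.528, 0.205], 'eef_rot': [-1.572, 0.0, -2.86], 'force': [0.599, -0.124, 0.339], 'moment': [0.013, 0.009, -0.022], 'grip_width': 0.094}
scene [[394.59276445361587, 0.0, 270.42896823287197], [0.0, 394.59276445361587, 203.09108340309805], [0.0, 0.0, 1.0]] [[-0.7169  0.6969  0.0182]
 [ 0.4299  0.4625 -0.7754]
 [-0.5488 -0.5481 -0.6312]] [ 0.3712 -0.175   1.5687] None
top [[416.7098141974418, 0.0, 273.99931456335185], [0.0, 416.7098141974418, 207.1295950854325], [0.0, 0.0, 1.0]] [[ 0.019  -0.9996  0.0222]
 [-0.9949 -0.0211 -0.099 ]
 [ 0.0994 -0.0202 -0.9948]] [-0.0111  0.5337  1.0181] None
wrist [[344.4504957026178, 0.0, 281.9898112226509], [0.0, 344.4504957026178, 208.80517236157135], [0.0, 0.0, 1.0]] None None [[-0.0003  0.9598  0.2808 -0.083 ]
 [ 0.0002 -0.2808  0.9598 -0.1788]
 [ 1.      0.0004 -0.0001 -0.001 ]
 [ 0.      0.      0.      1.    ]]
```

View pics/top0.png

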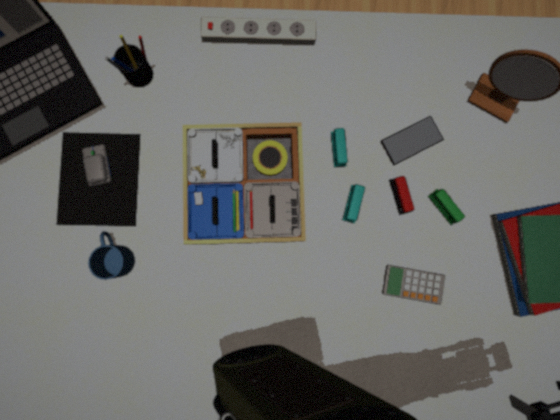

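View pics/scene0.png

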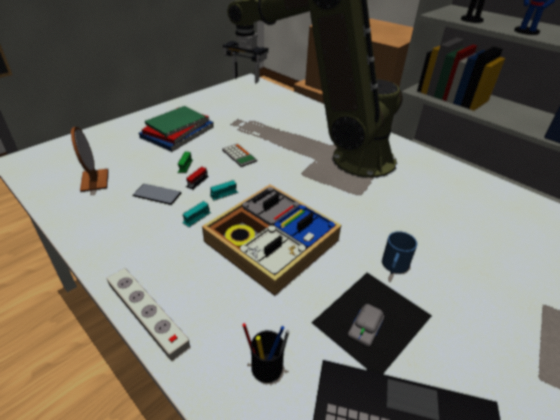

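View pics/wrist0.png

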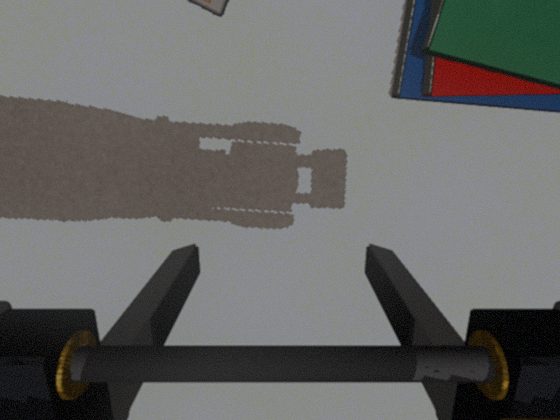

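Run:
```python
import cv2
t=cv2.imread("pics/top0.png"); s=cv2.imread("pics/scene0.png")
cv2.imwrite("pics/top0_org.png",cv2.resize(t[115:255,175:315],None,fx=4,fy=4,interpolation=cv2.INTER_CUBIC))
cv2.imwrite("pics/top0_st.png",cv2.resize(t[110:240,320:480],None,fx=5,fy=4.5,interpolation=cv2.INTER_CUBIC))
cv2.imwrite("pics/sc0_org.png",cv2.resize(s[140:300,120:350],None,fx=3.4,fy=3.4,interpolation=cv2.INTER_CUBIC))
```

```text
(no output)
```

View pics/top0_org.png

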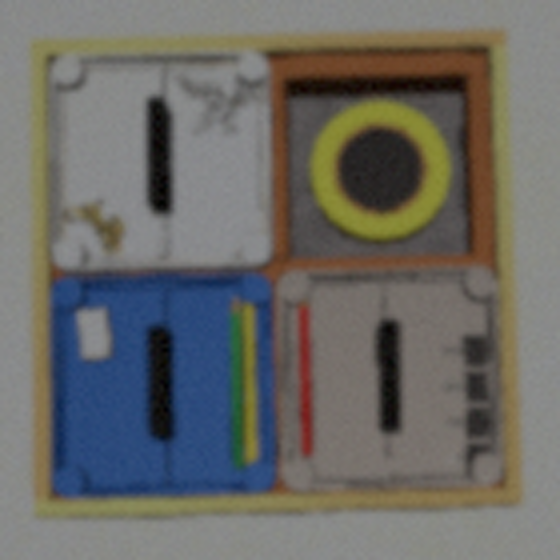

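View pics/top0_st.png

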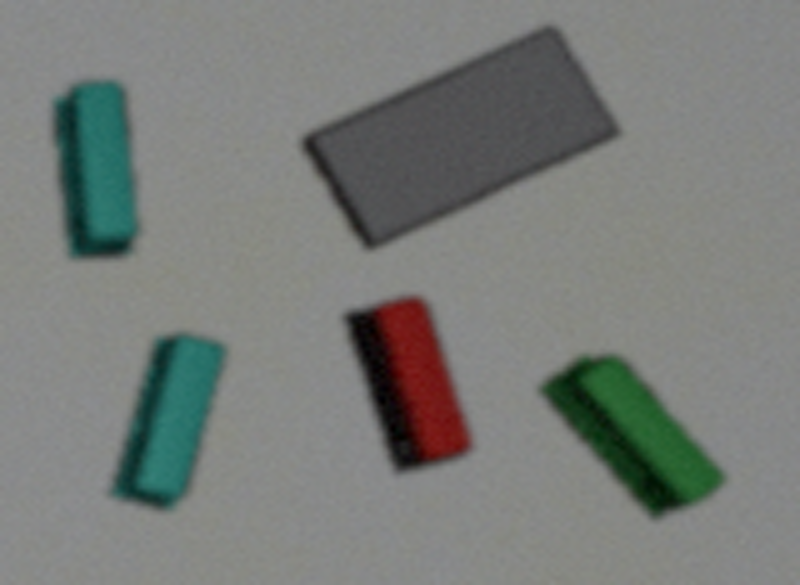

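View pics/sc0_org.png

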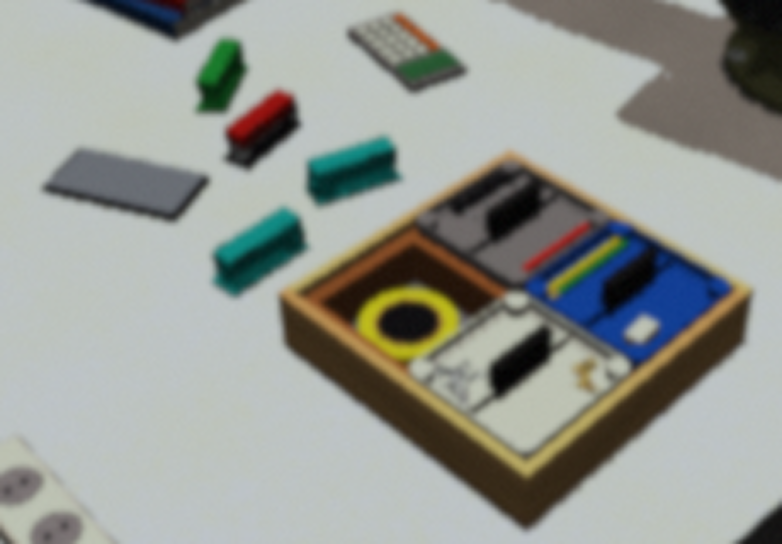

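The top view has the blue tray near left (216,211), white far left (216,155), grey near right (271,211), and the free place with the tape far right (270,157). There are four stapler shapes: turquoise (340,147), turquoise (355,203), green (447,206) and red/black (402,195). Only the last is red and black, and the crop confirms it is the one meant.

```bash
cat > h.py <<'E'
import numpy as np, cv2, pickle
from scipy.spatial.transform import Rotation as Ro
np.set_printoptions(precision=4,suppress=True)
def mats(c,obs=None):
    if "R" in c and c.get("R") is not None: return c["intrinsics"],np.array(c["R"]),np.array(c["t"])
    T=np.array(c["tool_from_camera"]); Rw=Ro.from_euler("xyz",obs["eef_rot"]).as_matrix()
    R=(Rw@T[:3,:3]).T; C=Rw@T[:3,3]+np.array(obs["ee_pos"]); return c["intrinsics"],R,-R@C
def ray(m,uv):
    K,R,t=m; d=R.T@(np.linalg.inv(K)@np.array([uv[0],uv[1],1.])); return -R.T@t,d
def plane(m,uv,z):
    o,d=ray(m,uv); return o+d*(z-o[2])/d[2]
def tri(ms,uvs):
    A=np.zeros((3,3));b=np.zeros(3);L=[]
    for m,u in zip(ms,uvs):
        o,d=ray(m,u);d=d/np.linalg.norm(d);P=np.eye(3)-np.outer(d,d);A+=P;b+=P@o;L.append((o,P))
    X=np.linalg.solve(A,b); return X,[np.linalg.norm(P@(X-o)) for o,P in L]
def proj(m,X):
    K,R,t=m;p=K@(R@np.array(X)+t);return p[:2]/p[2]
def tool(): 
    from station import get_obs
    o=get_obs(); return np.array(o["ee_pos"]),Ro.from_euler("xyz",o["eef_rot"]).as_matrix(),o
E
python3 - <<'E'
from h import *
T=pickle.load(open("top0.pkl","rb"));S=pickle.load(open("scene0.pkl","rb"))
mt,ms=mats(T),mats(S)
# rim outer top corners, crop/4+off : FL,FR,NR,NL
ct=lambda x,y:(175+x/4-.4,115+y/4-.4); cs=lambda x,y:(120+x/3.4-.35,140+y/3.4-.35)
top={"FL":ct(33,40),"FR":ct(507,33),"NR":ct(522,500),"NL":ct(35,515)}
sc={"FL":cs(527,474),"FR":cs(281,297),"NR":cs(509,152),"NL":cs(751,291)}
P={}
for k in top:
    X,e=tri([mt,ms],[top[k],sc[k]]); P[k]=plane(mt,top[k],.065); print(k,X,np.round(e,4),P[k],plane(ms,sc[k],.065))
c=sum(P.values())/4; print("centre",c)
for a,b in ["FL NL".split(),"FR NR".split(),"NL NR".split(),"FL FR".split()]:
    d=P[a]-P[b]; print(a,b,np.linalg.norm(d),np.degrees(np.arctan2(d[1],d[0])))
# rib top ends (top view)
for n,a,b,sa,sb in [("white",(160,98),(160,212),(545,330),(497,367)),("blue",(160,328),(162,438),(655,250),(609,285)),("grey",(387,322),(390,432),(542,178),(492,212))]:
    p,q=plane(mt,ct(*a),.093),plane(mt,ct(*b),.093); 
    print(n,(p+q)/2,np.linalg.norm(p-q), tri([mt,ms],[np.mean([ct(*a),ct(*b)],0),np.mean([cs(*sa),cs(*sb)],0)]))
# stapler red top
for m,img,(y0,y1,x0,x1) in [(mt,T,(150,230,380,420)),(ms,S,(160,195,180,215))]:
    p=img["pixels"].astype(int); mk=((p[...,0]>90)&(p[...,0]-p[...,1]>60)&(p[...,0]-p[...,2]>60)).astype(np.uint8)
    z=np.zeros_like(mk); z[y0:y1,x0:x1]=mk[y0:y1,x0:x1]
    v=np.argwhere(z)[:,::-1]; r=cv2.minAreaRect(v.astype(np.float32)); print(len(v),v.mean(0),r)
    b=cv2.boxPoints(r); w=np.array([plane(m,x,.042) for x in b]); print(w, w.mean(0), plane(m,v.mean(0),.042))
E
```

```text
FL [0.7278 0.2284 0.0651] [0.001 0.001] [0.7285 0.2277 0.065 ] [0.7271 0.2291 0.065 ]
FR [ 0.741  -0.0621  0.0581] [0.0021 0.0021] [ 0.7404 -0.0631  0.065 ] [ 0.7439 -0.0536  0.065 ]
NR [ 0.4527 -0.0752  0.0615] [0.0011 0.0011] [ 0.4533 -0.0757  0.065 ] [ 0.4553 -0.071   0.065 ]
NL [0.4387 0.2155 0.0613] [0.0001 0.0001] [0.4387 0.2147 0.065 ] [0.4422 0.2178 0.065 ]
centre [0.5902 0.0759 0.065 ]
FL NL 0.29004926674536025 2.5605444884668103
FR NR 0.2873850262862389 2.5155077213548394
NL NR 0.29079590814842066 92.8738753730046
FL FR 0.29101943799230157 92.34908069107256
white [0.6524 0.1442 0.093 ] 0.06875778216643924 (array([0.6533, 0.1457, 0.0861]), [np.float64(0.0008055975175272773), np.float64(0.0008055975175271111)])
blue [0.5168 0.1391 0.093 ] 0.06458337708676336 (array([0.5162, 0.1411, 0.0873]), [np.float64(0.001587584966348481), np.float64(0.0015875849663483843)])
grey [0.5231 0.0063 0.093 ] 0.06481841084998377 (array([0.5225, 0.0069, 0.0925]), [np.float64(0.0008853234605400522), np.float64(0.0008853234605400871)])
292 [404.3801 193.6575] ((404.3434753417969, 193.6998291015625), (34.48185348510742, 8.65165901184082), 73.0724868774414)
[[ 0.6109 -0.302   0.042 ]
 [ 0.6177 -0.323   0.042 ]
 [ 0.5352 -0.3471  0.042 ]
 [ 0.5284 -0.3263  0.042 ]] [ 0.573  -0.3246  0.042 ] [ 0.573  -0.3247  0.042 ]
94 [196.0106 173.1277] ((195.8654022216797, 173.32691955566406), (4.911524295806885, 19.73380470275879), 52.12501525878906)
[[ 0.6175 -0.3187  0.042 ]
 [ 0.5322 -0.3434  0.042 ]
 [ 0.5392 -0.3159  0.042 ]
 [ 0.6231 -0.2927  0.042 ]] [ 0.578  -0.3177  0.042 ] [ 0.5778 -0.318   0.042 ]
```

>>> step_arm([
  [0, 0, 0, 0, 6.8, 0],
  [0, 0, 0, 0, 6.8, 0],
  [-20, 0, -26, 0, 0, 0],
  [-30, 0, -39, 0, 0, 0],
  [-30, 0, -39, 0, 0, 0],
  [-30, 0, -39, 0, 0, 0],
  [-30, 0, -39, 0, 0, 0],
  [-30, 0, -39, 0, 0, 0],
  [-30, 0, -39, 0, 0, 0],
  [-30, 0, -39, 0, 0, 0],
  [-30, 0, -39, 0, 0, 0],
  [-30, 0, -39, 0, 0, 0],
], gripper=0.0)

```text
time_s: 1.65
ee_pos: [0.4266, -0.1373, 0.2055]
eef_rot: [-1.571, 0.0, -3.097]
force: [1.0, -0.9, 0.3]
grip_width: 0.047
```

>>> step_arm([
  [-30, 0, -40, 0, 0, 0],
  [-30, 0, -40, 0, 0, 0],
  [-20, 0, -30, 0, 0, 0],
  [-14, 0, -20, 0, 0, 0],
  [-10, 0, -10, 0, 0, 0],
  [0, 0, 0, 0, 0, 0],
  [0, 0, 0, 0, 0, 0],
])

```text
time_s: 2.52
ee_pos: [0.5233, 0.005, 0.2054]
eef_rot: [-1.571, -0.0, -3.098]
force: [-0.2, -0.1, 1.0]
grip_width: 0.0474
```

```bash
cat > snap.py <<'E'
import sys,pickle,cv2
from station import get_obs,camera
o=get_obs(); c=camera("wrist"); n=sys.argv[1]
pickle.dump((c,o),open(n+".pkl","wb")); cv2.imwrite(f"pics/{n}.png",cv2.resize(c["pixels"][:,:,::-1],(784,588),interpolation=cv2.INTER_CUBIC))
print(o["time_s"],o["ee_pos"],o["eef_rot"],o["qpos"])
E
python3 snap.py w1
```

```text
2.525 [0.5232857  0.00498454 0.2054018 ] [-1.57070602e+00 -2.20444173e-04 -3.09781898e+00] [-6.04130151e-02  2.40630372e-01  1.59626894e+00 -1.16851389e-04
  1.30490320e+00  1.46664035e+00]
```

View pics/w1.png

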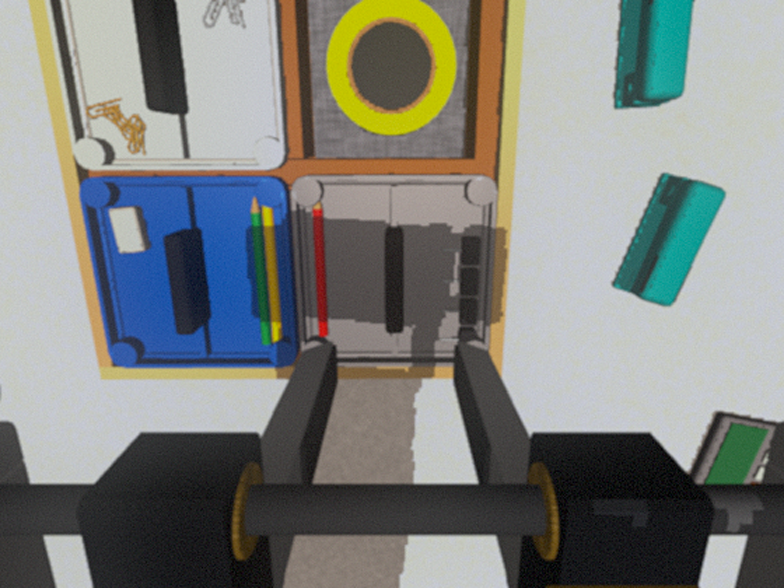

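Run:
```python
from h import *
c,o=pickle.load(open("w1.pkl","rb")); m=mats(c,o); k=1/1.4
print("cam",ray(m,(0,0))[0])
for n,u,z in [("grey near end top",(395,332),.093),("grey far end base",(395,227),.057),("grey rib top L",(387,300),.093),("grey rib top R",(403,300),.093),
 ("rim NR outer",(503,378),.065),("rim NL outer",(100,378),.065),("blue near end L",(176,333),.093),("blue near end R",(208,329),.093),
 ("blue eraser",(127,230),.068),("grey corner NL",(303,362),.069),("grey cornerNR",(486,362),.069),("grey FR",(496,180),.069),("grey FL",(293,180),.069)]:
    print(n,plane(m,np.array(u)*k,z))
# height check of grey rib near end: top view + wrist
T=pickle.load(open("top0.pkl","rb")); mt=mats(T)
print(tri([mt,m],[(175+390/4-.4,115+432/4-.4),(395*k,332*k)]))
```

```text
cam [0.606  0.0097 0.3841]
grey near end top [0.4941 0.0048 0.093 ]
grey far end base [0.5565 0.0075 0.057 ]
grey rib top L [0.5155 0.0108 0.093 ]
grey rib top R [0.5159 0.0007 0.093 ]
rim NR outer [ 0.4512 -0.0758  0.065 ]
rim NL outer [0.4382 0.2171 0.065 ]
blue near end L [0.4872 0.1459 0.093 ]
blue near end R [0.4909 0.1251 0.093 ]
blue eraser [0.5484 0.1838 0.068 ]
grey corner NL [0.4593 0.0687 0.069 ]
grey cornerNR [ 0.465  -0.0613  0.069 ]
grey FR [ 0.5911 -0.0554  0.069 ]
grey FL [0.5854 0.0739 0.069 ]
(array([0.4912, 0.0046, 0.0854]), [np.float64(1.513371531138959e-06), np.float64(1.513371531140102e-06)])
```

>>> step_arm([
  [-2, 20, -1, 0, 0, 0],
  [0, 25, 0, 0, 0, 0],
  [0, 25, 0, 0, 0, 0],
  [0, 20, 0, 0, 0, 0],
  [0, 0, 0, 0, 0, 0],
  [0, 0, 0, 0, 0, 0],
], gripper=-0.3)

```text
time_s: 3.32
ee_pos: [0.5259, 0.0064, 0.1165]
eef_rot: [-1.571, 0.001, -3.098]
force: [0.7, 0.7, -0.4]
grip_width: 0.0331
```

```bash
python3 snap.py w2
```

```text
3.325 [0.5258775  0.00641104 0.1164556 ] [-1.57066250e+00  1.22694527e-03 -3.09767550e+00] [-5.74539383e-02  3.38409974e-01  1.68960740e+00 -1.00085025e-05
  1.11234109e+00  1.46942975e+00]
```

View pics/w2.png

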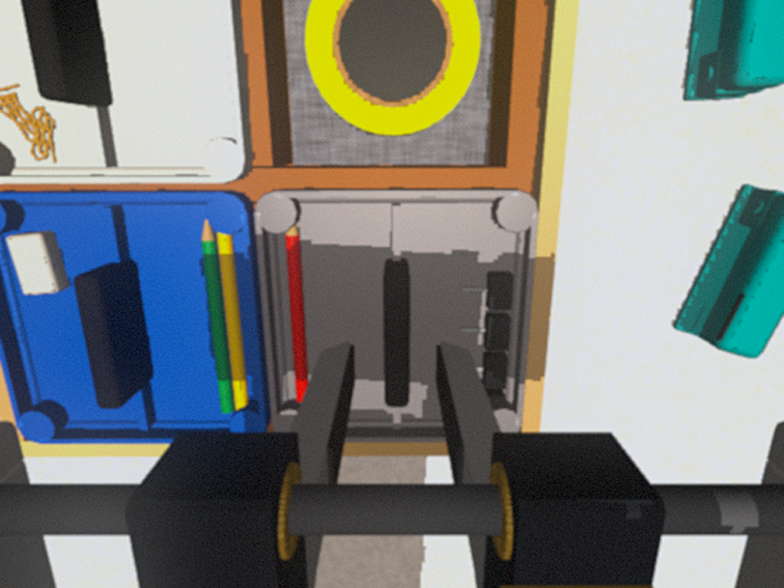

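Run:
```python
from h import *
M=[mats(*pickle.load(open(f"w{i}.pkl","rb"))) for i in (1,2)]; k=1/1.4
for n,a,b in [("grey rib near end top",(395,332),(397,406)),("blue rib near-right top",(208,329),(151,348)),("blue near-left top",(176,333),(107,408)),("NR tray corner post",(482,190),(515,212)),("FL grey post",(308,190),(278,212))]:
    print(n,tri(M,[np.array(a)*k,np.array(b)*k]))
m=M[1]
print("near end",plane(m,np.array((397,406))*k,.093),"width",plane(m,np.array((386,380))*k,.093),plane(m,np.array((408,380))*k,.093))
# blue rib: all four corners approx in w2? 
print("finger mid px at tip",proj(m,[.5259,.0064,.1165]))
print("posts FL,FR", [plane(m,np.array(p)*k,.069) for p in [(278,212),(515,212)]])
```

```text
grey rib near end top (array([0.4945, 0.005 , 0.0939]), [np.float64(0.00018804530945477262), np.float64(0.00018804530945476728)])
blue rib near-right top (array([ 0.4627,  0.1674, -0.0065]), [np.float64(0.011204001510949952), np.float64(0.011204001510950018)])
blue near-left top (array([0.4818, 0.1493, 0.0827]), [np.float64(0.0018401792206707219), np.float64(0.0018401792206706826)])
NR tray corner post (array([ 0.5835, -0.0483,  0.0608]), [np.float64(0.0005494693183474606), np.float64(0.0005494693183473183)])
FL grey post (array([0.5799, 0.0633, 0.0743]), [np.float64(0.00022321026533019867), np.float64(0.00022321026533009915)])
near end [0.494  0.0051 0.093 ] width [0.5071 0.0108 0.093 ] [0.5076 0.0007 0.093 ]
finger mid px at tip [284.057  260.4762]
posts FL,FR [array([0.579 , 0.0644, 0.069 ]), array([ 0.5839, -0.0459,  0.069 ])]
```

>>> step_arm([
  [0, 15, 0, 0, 0, 0],
  [0, 15, 0, 0, 0, 0],
  [0, 13, 0, 0, 0, 0],
  [0, 8, 0, 0, 0, 0],
  [0, 0, 0, 0, 0, 0],
])

```text
time_s: 4.0
ee_pos: [0.5252, 0.0068, 0.0638]
eef_rot: [-1.571, -0.001, -3.097]
force: [-0.2, -0.0, 0.4]
grip_width: 0.0332
```

>>> step_arm([
  [0, 0, 0, 0, 0, 0],
  [0, 0, 0, 0, 0, 0],
  [0, 0, 0, 0, 0, 0],
  [0, 0, 0, 0, 0, 0],
  [0, 0, 0, 0, 0, 0],
], gripper=-1, squeeze=12)

```text
time_s: 4.62
ee_pos: [0.5258, 0.0067, 0.0648]
eef_rot: [-1.571, 0.001, -3.097]
force: [-1.0, -0.1, 5.1]
grip_width: 0.0117
```

>>> step_arm([
  [-5, 0, 0, 0, 0, 0],
  [-10, 0, 0, 0, 0, 0],
  [-15, 0, 0, 0, 0, 0],
  [-15, 0, 0, 0, 0, 0],
  [-15, 0, 0, 0, 0, 0],
  [-15, 0, 0, 0, 0, 0],
  [-15, 0, 0, 0, 0, 0],
  [-15, 0, 0, 0, 0, 0],
  [-12, 0, 0, 0, 0, 0],
  [-5, 0, 0, 0, 0, 0],
])

```text
time_s: 5.88
ee_pos: [0.6474, 0.0122, 0.0648]
eef_rot: [-1.571, -0.001, -3.097]
force: [-8.0, -1.3, 8.3]
grip_width: 0.0121
```

>>> step_arm([
  [-5, 0, 0, 0, 0, 0],
  [-5, 0, 0, 0, 0, 0],
  [-3, 0, 0, 0, 0, 0],
  [0, 0, 0, 0, 0, 0],
])

```text
time_s: 6.38
ee_pos: [0.6604, 0.0128, 0.0648]
eef_rot: [-1.571, -0.0, -3.097]
force: [-1.2, 0.5, 6.0]
grip_width: 0.0119
```

```bash
python3 - <<'E'
from station import camera
import cv2
t=camera("top")["pixels"][:,:,::-1]
cv2.imwrite("pics/top1_org.png",cv2.resize(t[115:255,175:315],None,fx=4,fy=4,interpolation=cv2.INTER_CUBIC))
s=camera("scene")["pixels"][:,:,::-1]
cv2.imwrite("pics/sc1_org.png",cv2.resize(s[140:300,120:350],None,fx=3.4,fy=3.4,interpolation=cv2.INTER_CUBIC))
E
python3 snap.py w3
```

```text
6.475 [0.66043067 0.01280343 0.06481527] [-1.57082569e+00  5.08449564e-05 -3.09715968e+00] [-3.60659865e-02  6.76901026e-01  1.30524867e+00  3.63924799e-05
  1.15939464e+00  1.49028281e+00]
```

View pics/sc1_org.png

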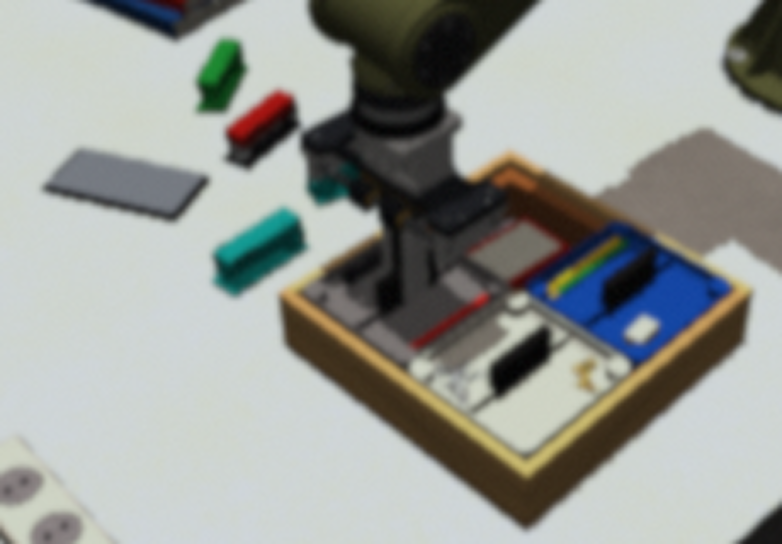

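View pics/w3.png

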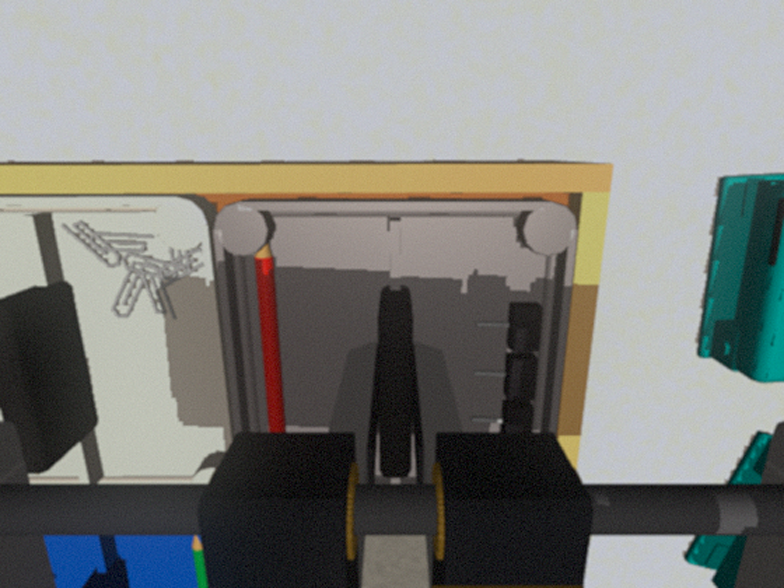

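>>> step_arm([
  [0, 0, 0, 0, 0, 0],
  [0, 0, 0, 0, 0, 0],
  [0, 0, 0, 0, 0, 0],
  [0, -10, 0, 0, 0, 0],
  [0, -25, 0, 0, 0, 0],
  [0, -25, 0, 0, 0, 0],
  [20, -20, -20, 0, 0, 0],
  [40, -20, -38, 0, 0, 0],
  [40, 0, -40, 0, 0, 0],
  [37, 0, -35, 0, 0, 0],
  [0, 0, 0, 0, 0, 0],
  [0, 0, 0, 0, 0, 0],
], gripper=-0.3)

```text
time_s: 8.02
ee_pos: [0.5182, 0.1394, 0.1652]
eef_rot: [-1.571, 0.001, -3.097]
force: [0.7, -0.2, 0.4]
grip_width: 0.0328
```

```bash
python3 snap.py w4
```

```text
8.025 [0.51823176 0.13936972 0.16516347] [-1.57084598e+00  1.21949218e-03 -3.09699413e+00] [ 1.94530033e-01  3.06024160e-01  1.60991932e+00 -1.41464818e-04
  1.22443595e+00  1.72077575e+00]
```

View pics/w4.png

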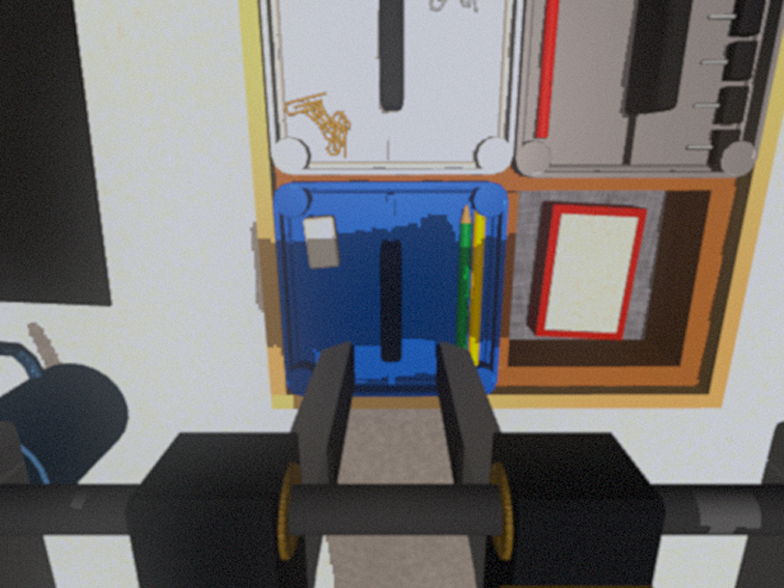

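Run:
```python
from h import *
c,o=pickle.load(open("w4.pkl","rb")); m=mats(c,o); k=1/1.4
for n,u,z in [("near end top",(391,361),.093),("L",(381,350),.093),("R",(402,350),.093),("NR rim outer",(723,407),.065),("NL",(272,407),.065),("blue far edge",(390,184),.069),("grey near edge",(630,177),.069)]:
    print(n,plane(m,np.array(u)*k,z))
```

```text
near end top [0.4871 0.1413 0.093 ]
L [0.4935 0.1472 0.093 ]
R [0.4941 0.1354 0.093 ]
NR rim outer [ 0.4518 -0.0751  0.065 ]
NL [0.4386 0.2166 0.065 ]
blue far edge [0.5833 0.1462 0.069 ]
grey near edge [0.5931 0.0132 0.069 ]
```

>>> step_arm([
  [-1, 20, -3, 0, 0, 0],
  [0, 25, 0, 0, 0, 0],
  [0, 20, 0, 0, 0, 0],
  [0, 15, 0, 0, 0, 0],
  [0, 12, 0, 0, 0, 0],
  [0, 8, 0, 0, 0, 0],
  [0, 0, 0, 0, 0, 0],
  [0, 0, 0, 0, 0, 0],
])

```text
time_s: 9.07
ee_pos: [0.5188, 0.1427, 0.065]
eef_rot: [-1.571, 0.001, -3.097]
force: [-0.0, -0.1, -0.2]
grip_width: 0.0327
```

>>> step_arm([
  [0, 0, 0, 0, 0, 0],
  [0, 0, 0, 0, 0, 0],
  [0, 0, 0, 0, 0, 0],
  [0, 0, 0, 0, 0, 0],
  [0, 0, 0, 0, 0, 0],
], gripper=-1, squeeze=12)

```text
time_s: 9.7
ee_pos: [0.5186, 0.1426, 0.0647]
eef_rot: [-1.571, 0.0, -3.097]
force: [-1.2, -0.4, 3.7]
grip_width: 0.0121
```

>>> step_arm([
  [0, 0, 5, 0, 0, 0],
  [0, 0, 10, 0, 0, 0],
  [0, 0, 15, 0, 0, 0],
  [0, 0, 15, 0, 0, 0],
  [0, 0, 15, 0, 0, 0],
  [0, 0, 15, 0, 0, 0],
  [0, 0, 15, 0, 0, 0],
  [0, 0, 15, 0, 0, 0],
  [0, 0, 12, 0, 0, 0],
  [0, 0, 5, 0, 0, 0],
])

```text
time_s: 10.95
ee_pos: [0.524, 0.0196, 0.0647]
eef_rot: [-1.571, 0.0, -3.098]
force: [0.2, 5.8, 5.1]
grip_width: 0.0118
```

>>> step_arm([
  [0, 0, 5, 0, 0, 0],
  [0, 0, 5, 0, 0, 0],
  [0, 0, 3, 0, 0, 0],
  [0, 0, 1, 0, 0, 0],
  [0, 0, 0, 0, 0, 0],
])

```text
time_s: 11.58
ee_pos: [0.5245, 0.006, 0.0646]
eef_rot: [-1.571, 0.0, -3.098]
force: [0.0, 3.9, 6.1]
grip_width: 0.012
```

>>> step_arm([
  [0, 0, 0, 0, 0, 0],
  [0, 0, 0, 0, 0, 0],
  [0, 0, 0, 0, 0, 0],
  [0, -10, 0, 0, 0, 0],
  [0, -25, 0, 0, 0, 0],
  [0, -40, 0, 0, 0, 0],
  [0, -40, 0, 0, 0, 0],
  [0, -20, 0, 0, 0, 0],
  [0, 0, 0, 0, 0, 0],
  [0, 0, 0, 0, 0, 0],
], gripper=-0.3)

```text
time_s: 12.82
ee_pos: [0.5241, 0.0067, 0.1986]
eef_rot: [-1.571, -0.001, -3.097]
force: [0.0, 0.1, -0.6]
grip_width: 0.0327
```

```bash
python3 snap.py w5;  python3 - <<'E'
from station import camera
import cv2
s=camera("scene")["pixels"][:,:,::-1]
cv2.imwrite("pics/sc2_org.png",cv2.resize(s[140:300,120:350],None,fx=3.4,fy=3.4,interpolation=cv2.INTER_CUBIC))
E
```

```text
12.825 [0.52414215 0.00674607 0.19858262] [-1.57085349e+00 -1.25558232e-03 -3.09713233e+00] [-5.69731224e-02  2.48974083e-01  1.60212403e+00 -7.30948631e-05
  1.29174946e+00  1.46938309e+00]
```

View pics/w5.png

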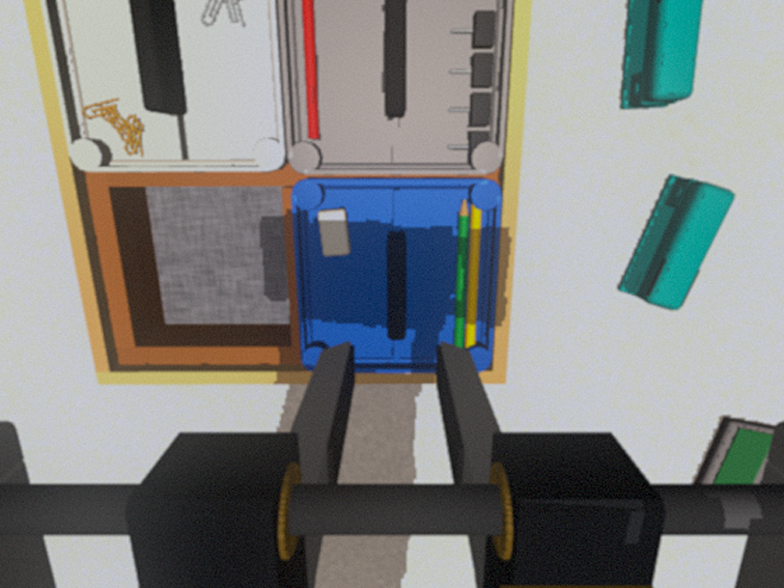

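View pics/sc2_org.png

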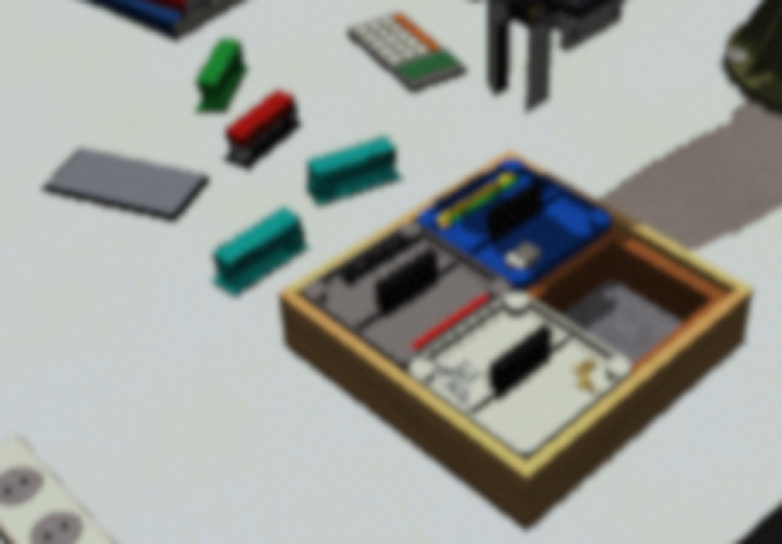

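The trays are across: grey is far right, blue is near right with the eraser in its corner (334,232), and the near left compartment is open and empty. Next is the red stapler.

>>> step_arm([
  [-3, 0, 20, 0, 0, 0],
  [-4, 0, 40, 0, 0, 0],
  [-5, 0, 45, 0, 0, 0],
  [-5, 0, 45, 0, 0, 0],
  [-5, 0, 45, 0, 0, 0],
  [-5, 0, 45, 0, 0, 0],
  [-5, 0, 45, 0, 0, 0],
  [-4, 0, 30, 0, 0, 0],
  [0, 0, 16, 0, -6.9, 0],
  [0, 0, 0, 0, -6.9, 0],
  [0, 0, 0, 0, 0, 0],
  [0, 0, 0, 0, 0, 0],
], gripper=0.2)

```text
time_s: 14.42
ee_pos: [0.5749, -0.3227, 0.1992]
eef_rot: [-1.571, -0.0, -2.859]
force: [-0.1, -0.5, 0.5]
grip_width: 0.0562
```

```bash
python3 snap.py w6
```

```text
14.425 [ 0.57494822 -0.32272633  0.19916956] [-1.57108466e+00 -3.20757450e-04 -2.85912831e+00] [-5.67006454e-01  5.54278398e-01  1.17746445e+00 -5.11165508e-05
  1.41027814e+00  7.21333758e-01]
```

View pics/w6.png

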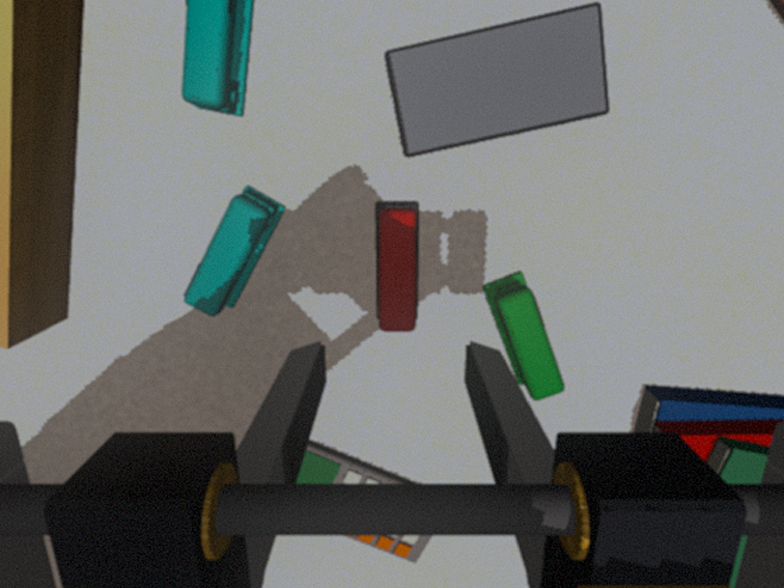

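```bash
cat > st.py <<'E'
from h import *
import sys
c,o=pickle.load(open(sys.argv[1]+".pkl","rb")); m=mats(c,o)
p=c["pixels"].astype(int); mk=((p[...,0]>60)&(p[...,0]-p[...,1]>50)&(p[...,0]-p[...,2]>50)).astype(np.uint8)
mk[:,360:]=0
mk=cv2.morphologyEx(mk,cv2.MORPH_OPEN,np.ones((3,3),np.uint8))
n,l,s,ce=cv2.connectedComponentsWithStats(mk); i=1+np.argmax(s[1:,4]); v=np.argwhere(l==i)[:,::-1].astype(np.float32)
r=cv2.minAreaRect(v); b=cv2.boxPoints(r); print(s[i],r); z=.042
w=np.array([plane(m,x,z) for x in b]); print(w)
L=[np.linalg.norm(w[j]-w[(j+1)%4]) for j in range(4)]; print("sides",np.round(L,4),"centre",w.mean(0))
j=int(np.argmax(L)); d=w[(j+1)%4]-w[j]; print("yaw",np.degrees(np.arctan2(d[1],d[0])),"tool yaw",np.degrees(o["eef_rot"][2]))
R=Ro.from_euler("xyz",o["eef_rot"]).as_matrix(); print("in tool mm",1e3*R.T@(w.mean(0)-o["ee_pos"]))
E
python3 st.py w6
```

```text
[275 150  22  23 256] ((285.5, 161.0), (22.0, 21.0), 90.0)
[[ 0.615  -0.3029  0.042 ]
 [ 0.6207 -0.3224  0.042 ]
 [ 0.6001 -0.3287  0.042 ]
 [ 0.5943 -0.3088  0.042 ]]
sides [0.0203 0.0215 0.0207 0.0215] centre [ 0.6075 -0.3157  0.042 ]
yaw -163.143708091995 tool yaw -163.81598537481884
in tool mm [-33.2778 157.1582   2.3955]
```

```bash
sed -i 's/^p=c.*$/p=c["pixels"].astype(int); mk=((p[...,0]>40)\&(p[...,0]>1.9*p[...,1])\&(p[...,0]>1.9*p[...,2])).astype(np.uint8)/' st.py; python3 st.py w6
python3 - <<'E'
import cv2
i=cv2.imread("pics/w6.png"); cv2.imwrite("pics/w6c.png",cv2.resize(i[190:345,340:460],None,fx=5,fy=3.8,interpolation=cv2.INTER_CUBIC))
E
```

```text
[ 271  150   26   86 2022] ((283.5, 192.5), (85.0, 25.0), 90.0)
[[ 0.6139 -0.2992  0.042 ]
 [ 0.6207 -0.3224  0.042 ]
 [ 0.5368 -0.3479  0.042 ]
 [ 0.5295 -0.3229  0.042 ]]
sides [0.0242 0.0877 0.026  0.0877] centre [ 0.5752 -0.3231  0.042 ]
yaw 15.687402912149901 tool yaw -163.81598537481884
in tool mm [ -0.1987 157.1694   0.4931]
```

View pics/w6c.png

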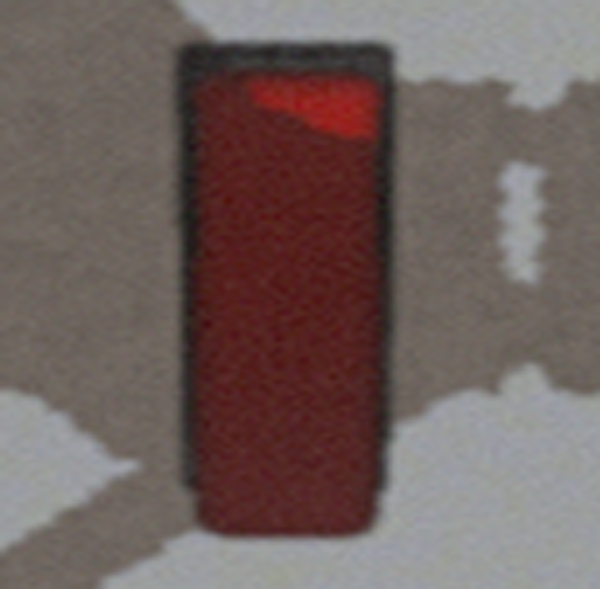

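>>> step_arm([
  [0, 20, 0, 0, 0, 0],
  [0, 30, 0, 0, 0, 0],
  [0, 30, 0, 0, 0, 0],
  [0, 20, 0, 0, 0, 0],
  [0, 0, 0, 0, 0, 0],
  [0, 0, 0, 0, 0, 0],
])

```text
time_s: 15.22
ee_pos: [0.5757, -0.3227, 0.1008]
eef_rot: [-1.569, 0.001, -2.857]
force: [0.2, -0.5, 0.7]
grip_width: 0.0566
```

```bash
python3 snap.py w7; python3 st.py w7
```

```text
15.225 [ 0.57572089 -0.32265773  0.10078865] [-1.56944384e+00  1.20124218e-03 -2.85658691e+00] [-5.66314577e-01  6.35484417e-01  1.28358787e+00  1.30256851e-05
  1.22071148e+00  7.19472358e-01]
[ 266  167   37  115 3939] ((284.0, 224.0), (114.0, 36.0), 90.0)
[[ 0.6144 -0.2988  0.042 ]
 [ 0.6214 -0.3228  0.042 ]
 [ 0.5376 -0.3488  0.042 ]
 [ 0.5298 -0.3224  0.042 ]]
sides [0.025  0.0878 0.0276 0.0878] centre [ 0.5758 -0.3232  0.042 ]
yaw -162.72257462465714 tool yaw -163.67037355328355
in tool mm [ 0.1505 58.7892  0.4696]
```

View pics/w7.png

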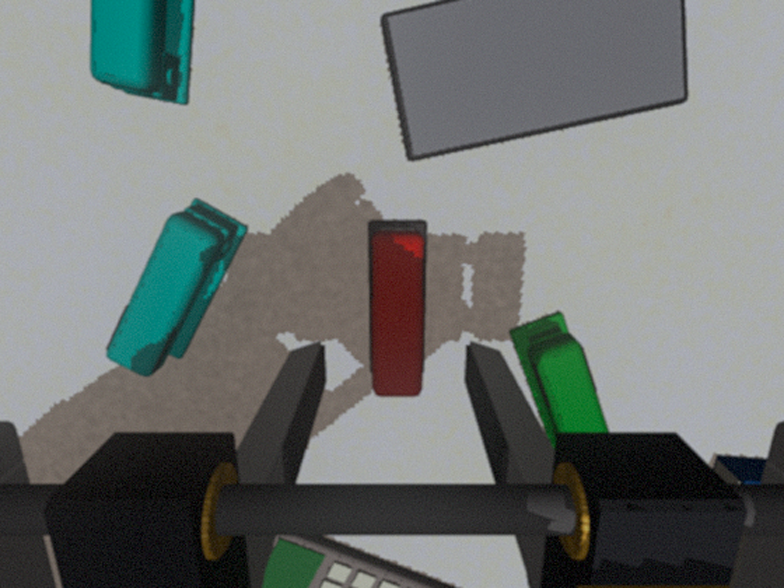

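Run:
```python
from h import *
M=[mats(*pickle.load(open(f"{i}.pkl","rb"))) for i in ("w6","w7")]; k=1/1.4
print(tri(M,[np.array((397,330.5))*k,np.array((396.5,395.5))*k]))
print(tri(M,[np.array((377,208))*k,np.array((372,235))*k]))
for p,z in [((370,222),0.01),((427,222),.01),((370,222),0.02),((427,222),.02)]: print(plane(M[1],np.array(p)*k,z))
```

```text
(array([ 0.5311, -0.3359,  0.0395]), [np.float64(0.0001441087375723078), np.float64(0.00014410873757209828)])
(array([ 0.6175, -0.298 ,  0.0639]), [np.float64(0.0006897559383609176), np.float64(0.0006897559383609608)])
[ 0.6149 -0.2958  0.01  ]
[ 0.6239 -0.3264  0.01  ]
[ 0.6164 -0.2959  0.02  ]
[ 0.625  -0.3253  0.02  ]
```

>>> step_arm([
  [0, 20, 0, 0, 0, 0],
  [0, 20, 0, 0, 0, 0],
  [0, 15, 0, 0, 0, 0],
  [0, 5, 0, 0, 0, 0],
  [0, 0, 0, 0, 0, 0],
  [0, 0, 0, 0, 0, 0],
], gripper=0.0)

```text
time_s: 16.02
ee_pos: [0.5755, -0.3225, 0.0402]
eef_rot: [-1.57, 0.001, -2.856]
force: [-0.1, -0.6, 0.1]
grip_width: 0.0472
```

>>> step_arm([
  [0, 10, 0, 0, 0, 0],
  [0, 7, 0, 0, 0, 0],
  [0, 2, 0, 0, 0, 0],
  [0, 0, 0, 0, 0, 0],
])

```text
time_s: 16.52
ee_pos: [0.5752, -0.3223, 0.0203]
eef_rot: [-1.571, -0.0, -2.856]
force: [-1.2, 0.4, 0.2]
grip_width: 0.0472
```

>>> step_arm([
  [0, 0, 0, 0, 0, 0],
  [0, 0, 0, 0, 0, 0],
  [0, 0, 0, 0, 0, 0],
  [0, 0, 0, 0, 0, 0],
  [0, 0, 0, 0, 0, 0],
], gripper=-1, squeeze=25)

```text
time_s: 17.15
ee_pos: [0.5754, -0.3225, 0.0207]
eef_rot: [-1.57, 0.0, -2.856]
force: [0.4, -1.3, 2.3]
grip_width: 0.0276
```

>>> step_arm([
  [0, -10, 0, 0, 0, 0],
  [0, -25, 0, 0, 0, 0],
  [0, -35, 0, 0, 0, 0],
  [0, -35, 0, 0, 0, 0],
  [0, -30, 0, 0, 0, 0],
  [0, -15, 0, 0, 0, 0],
  [0, 0, 0, 0, 6.8, 0],
  [0, 0, 0, 0, 6.9, 0],
  [0, 0, 0, 0, 0, 0],
  [0, 0, 0, 0, 0, 0],
])

```text
time_s: 18.4
ee_pos: [0.5751, -0.3222, 0.17]
eef_rot: [-1.571, -0.001, -3.093]
force: [0.2, -0.1, -3.3]
grip_width: 0.028
```

```bash
python3 snap.py w8; python3 st.py w8
```

```text
18.4 [ 0.57507577 -0.32221946  0.17004404] [-1.57126356e+00 -6.30497653e-04 -3.09270563e+00] [-5.66280791e-01  5.73988487e-01  1.21486267e+00  1.81461377e-05
  1.35352604e+00  9.55624744e-01]
[ 255  190   55  156 7820] ((282.0, 267.5), (155.0, 54.0), 90.0)
[[ 0.5846 -0.2958  0.042 ]
 [ 0.587  -0.3451  0.042 ]
 [ 0.4205 -0.3569  0.042 ]
 [ 0.4177 -0.3003  0.042 ]]
sides [0.0493 0.1669 0.0567 0.167 ] centre [ 0.5025 -0.3245  0.042 ]
yaw 1.5547226808996701 tool yaw -177.19898002456247
in tool mm [ 72.5695 128.0904  -1.1821]
```

View pics/w8.png

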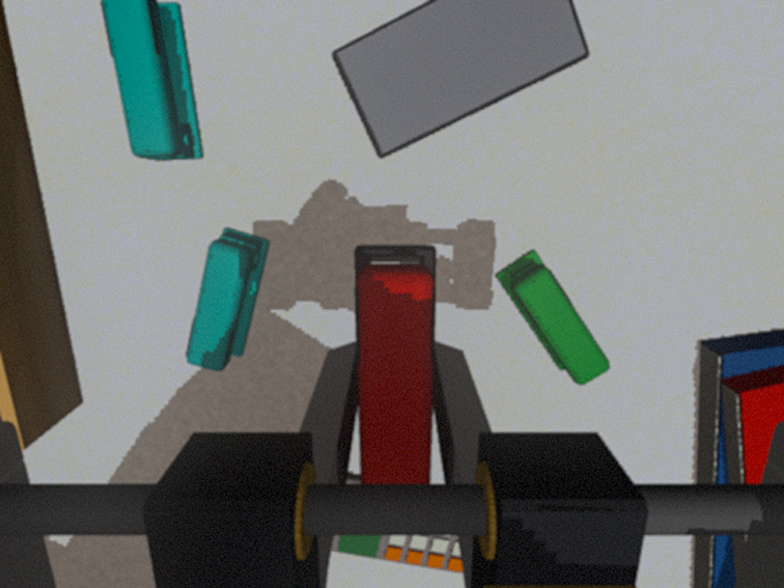

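>>> step_arm([
  [1, 0, -20, 0, 0, 0],
  [3, 0, -40, 0, 0, 0],
  [3, 0, -50, 0, 0, 0],
  [3, 0, -50, 0, 0, 0],
  [3, 0, -50, 0, 0, 0],
  [3, 0, -50, 0, 0, 0],
  [3, 0, -50, 0, 0, 0],
  [3, 0, -50, 0, 0, 0],
  [3, 0, -50, 0, 0, 0],
  [3, 0, -34, 0, 0, 0],
  [3, 0, -20, 0, 0, 0],
  [0, 0, 0, 0, 0, 0],
])

```text
time_s: 19.95
ee_pos: [0.5226, 0.1403, 0.1704]
eef_rot: [-1.571, -0.0, -3.093]
force: [0.8, -0.5, -1.5]
grip_width: 0.0278
```

>>> step_arm([
  [0, 0, 0, 0, 0, 0],
  [0, 0, 0, 0, 0, 0],
])

```text
time_s: 20.2
ee_pos: [0.5231, 0.1388, 0.1704]
eef_rot: [-1.571, 0.0, -3.097]
force: [0.2, 0.7, -2.2]
grip_width: 0.0279
```

```bash
python3 snap.py w9;python3 - <<'E'
from station import camera
import cv2
s=camera("scene")["pixels"][:,:,::-1]
cv2.imwrite("pics/sc3_org.png",cv2.resize(s[100:300,170:400],None,fx=3,fy=3,interpolation=cv2.INTER_CUBIC))
E
```

```text
20.2 [0.52305063 0.13877465 0.17044769] [-1.57072014e+00  3.27776362e-06 -3.09654499e+00] [ 1.91694933e-01  3.11260107e-01  1.59010063e+00 -8.01891816e-05
  1.24023981e+00  1.71746962e+00]
```

View pics/w9.png

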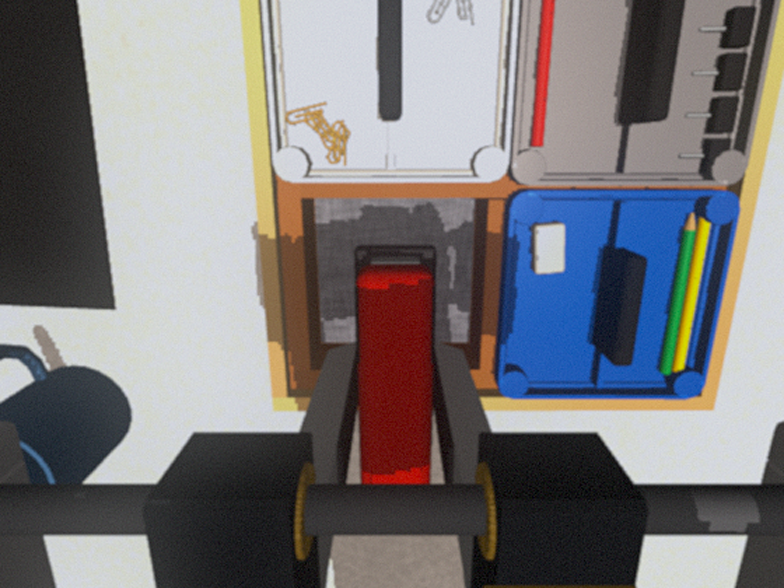

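View pics/sc3_org.png

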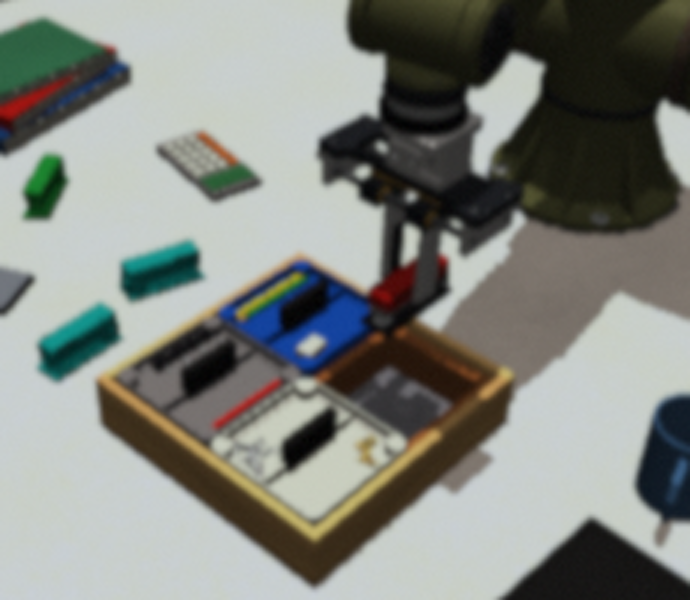

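```bash
python3 - <<'E'
from h import *
c,o=pickle.load(open("w9.pkl","rb")); m=mats(c,o); k=1/1.4
R=Ro.from_euler("xyz",o["eef_rot"]).as_matrix();p=np.array(o["ee_pos"])
def t(n,u,z): X=plane(m,np.array(u)*k,z); print(n,X,"tool",1e3*R.T@(X-p))
for z in (.15,.157,.165): t("base far",(395,247),z)
t("arm far",(395,267),.191)
for n,u in [("left",(303,250)),("left far",(300,197)),("right far",(489,197)),("nearL",(311,368)),]: t(n,u,.053)
for n,u in [("floor left",(322,344)),("floor FL",(315,198)),("floor FR",(476,198))]: t(n,u,.005)
t("rim near",(300,410),.065);t("rim near inner",(300,398),.065);t("white near",(390,183),.069);t("blue left",(500,300),.069)
E
python3 - <<'E'
import cv2
i=cv2.imread("pics/w9.png"); cv2.imwrite("pics/w9c.png",cv2.resize(i[170:430,240:530],None,fx=2.7,fy=2.3,interpolation=cv2.INTER_CUBIC))
E
```

```text
base far [0.5672 0.1419 0.15  ] tool [-44.2518  20.4478  -1.089 ]
base far [0.5686 0.1419 0.157 ] tool [-45.6052  13.4478  -1.0894]
base far [0.5701 0.142  0.165 ] tool [-47.1519   5.4478  -1.0897]
arm far [0.5683 0.1419 0.191 ] tool [-45.3507 -20.5522  -1.0881]
left [0.544  0.1983 0.053 ] tool [-23.5785 117.4433 -58.4939]
left far [0.5765 0.1998 0.053 ] tool [-56.1545 117.4434 -58.5774]
right far [0.5817 0.0856 0.053 ] tool [-56.1929 117.4521  55.7693]
nearL [0.4637 0.1935 0.053 ] tool [ 56.8374 117.4431 -57.4017]
floor left [0.4612 0.1931 0.005 ] tool [ 59.3299 165.4431 -57.1025]
floor FL [0.5716 0.1984 0.005 ] tool [-51.1528 165.4435 -57.3765]
floor FR [0.5767 0.0852 0.005 ] tool [-51.1909 165.4521  55.8793]
rim near [0.4387 0.1989 0.065 ] tool [ 81.5212 105.4426 -63.8676]
rim near inner [0.4476 0.1988 0.065 ] tool [ 72.6852 105.4426 -63.3824]
white near [0.5882 0.1456 0.069 ] tool [-65.4385 101.4476  -3.9396]
blue left [0.5218 0.0759 0.069 ] tool [  4.0726 101.4525  62.7917]
```

View pics/w9c.png

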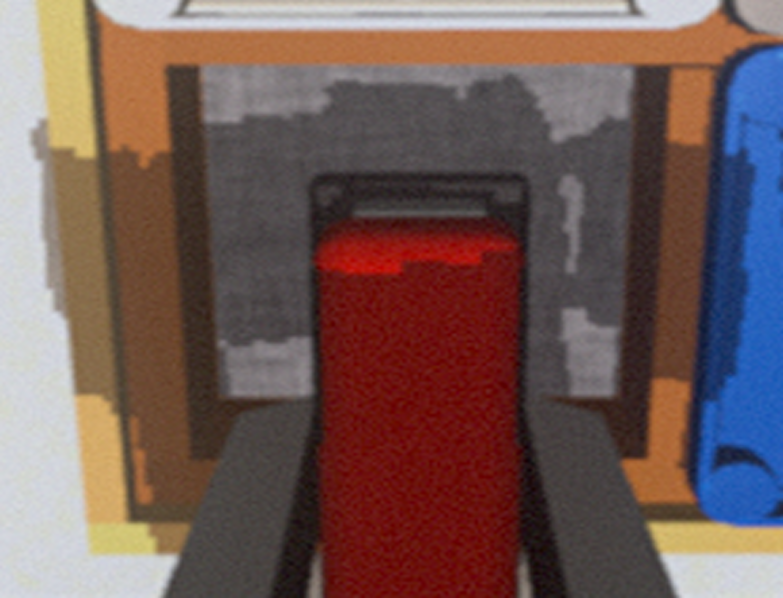

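>>> step_arm([
  [-1, 10, -1, 0, 0, 0],
  [0, 20, 0, 0, 0, 0],
  [0, 20, 0, 0, 0, 0],
  [0, 20, 0, 0, 0, 0],
  [0, 15, 0, 0, 0, 0],
  [0, 15, 0, 0, 0, 0],
  [0, 12, 0, 0, 0, 0],
  [0, 10, 0, 0, 0, 0],
  [0, 8, 0, 0, 0, 0],
  [0, 4, 0, 0, 0, 0],
  [0, 2, 0, 0, 0, 0],
  [0, 0, 0, 0, 0, 0],
])

```text
time_s: 21.8
ee_pos: [0.5238, 0.1408, 0.0346]
eef_rot: [-1.571, 0.0, -3.095]
force: [0.2, -0.1, -2.4]
grip_width: 0.0277
```

>>> step_arm([
  [0, 2, 0, 0, 0, 0],
  [0, 2, 0, 0, 0, 0],
  [0, 2, 0, 0, 0, 0],
  [0, 0, 0, 0, 0, 0],
])

```text
time_s: 22.3
ee_pos: [0.5237, 0.1408, 0.0283]
eef_rot: [-1.571, -0.0, -3.095]
force: [0.3, 0.7, -2.0]
grip_width: 0.0282
```

>>> step_arm([
  [0, 1, 0, 0, 0, 0],
  [0, 1, 0, 0, 0, 0],
  [0, 0.5, 0, 0, 0, 0],
  [0, 0, 0, 0, 0, 0],
])

```text
time_s: 22.8
ee_pos: [0.5238, 0.1408, 0.0259]
eef_rot: [-1.571, -0.0, -3.095]
force: [0.9, -0.1, -2.8]
grip_width: 0.0277
```

>>> step_arm([
  [0, 0.5, 0, 0, 0, 0],
  [0, 0.5, 0, 0, 0, 0],
  [0, 0, 0, 0, 0, 0],
])

```text
time_s: 23.18
ee_pos: [0.5239, 0.1408, 0.0257]
eef_rot: [-1.571, 0.0, -3.095]
force: [-4.4, -1.2, 8.9]
grip_width: 0.028
```

>>> step_arm([
  [0, 0, 0, 0, 0, 0],
  [0, 0, 0, 0, 0, 0],
  [0, 0, 0, 0, 0, 0],
  [0, 0, 0, 0, 0, 0],
], gripper=0.0)

```text
time_s: 23.68
ee_pos: [0.5238, 0.1408, 0.0249]
eef_rot: [-1.571, -0.0, -3.095]
force: [-0.5, 0.4, -0.3]
grip_width: 0.0471
```

>>> step_arm([
  [0, -10, 0, 0, 0, 0],
  [0, -25, 0, 0, 0, 0],
  [0, -40, 0, 0, 0, 0],
  [0, -40, 0, 0, 0, 0],
  [0, -40, 0, 0, 0, 0],
  [0, -20, 0, 0, 0, 0],
  [0, 0, 0, 0, 0, 0],
  [0, 0, 0, 0, 0, 0],
])

```text
time_s: 24.68
ee_pos: [0.5234, 0.1407, 0.1991]
eef_rot: [-1.571, -0.001, -3.095]
force: [1.0, 0.1, 0.1]
grip_width: 0.0469
```

```bash
python3 snap.py w10;python3 - <<'E'
from station import camera
import cv2,pickle
c=camera("scene");s=c["pixels"][:,:,::-1];pickle.dump(c,open("scene4.pkl","wb"))
cv2.imwrite("pics/sc4.png",cv2.resize(s[140:300,120:350],None,fx=3.4,fy=3.4,interpolation=cv2.INTER_CUBIC))
E
```

```text
24.675 [0.52337027 0.14068541 0.19907665] [-1.57064712e+00 -1.25162148e-03 -3.09546020e+00] [1.94994716e-01 2.87942345e-01 1.55153122e+00 3.94756884e-05
 1.30337900e+00 1.71964804e+00]
```

View pics/w10.png

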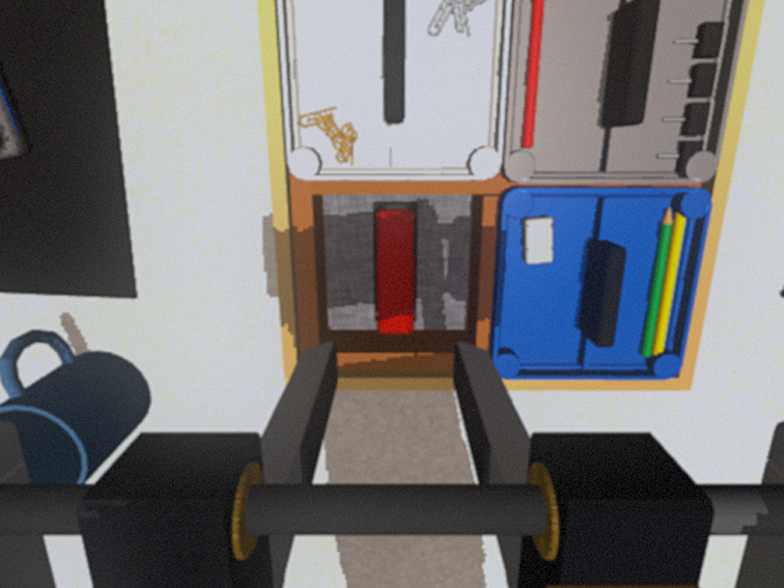

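View pics/sc4.png

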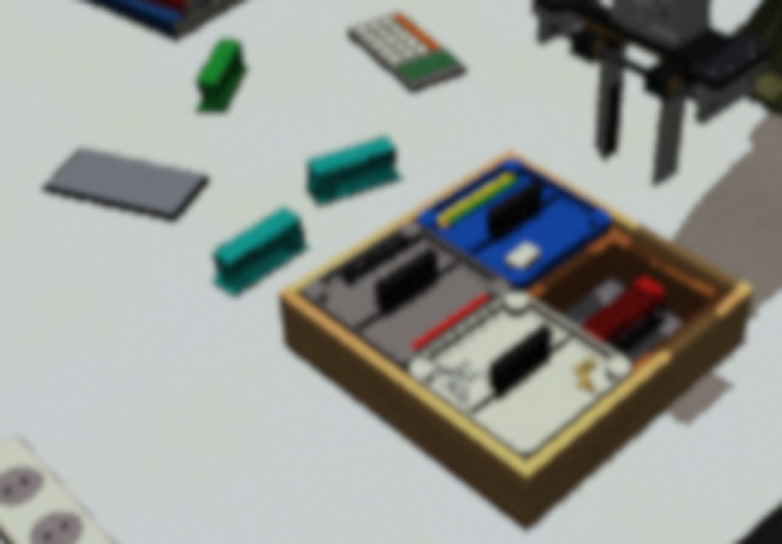

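```bash
sed -i 's/z=.042/z=.047/' st.py; python3 st.py w10
python3 - <<'E'
from h import *
M=[mats(*pickle.load(open(f"{i}.pkl","rb"))) for i in ("w10",)]; m=M[0]; k=1/1.4
T=lambda X:((X-np.array([.591,.0773,0]))@np.array([[.999,-.0450,0],[.0450,.999,0],[0,0,1]]))
st=[.5238,.1408,.026]; print("stapler at release org",T(np.array(st)))
for n,us,z in [("blue posts",[(519,203),(694,203),(666,366),(508,363)],.069),("white rib near end",[(395,122)],.093),("grey near posts",[(520,165),(701,165)],.069),("white near posts",[(304,163),(485,163)],.069)]:
    print(n,T(np.mean([plane(m,np.array(u)*k,z) for u in us],0)))
# stapler height by two views: red arm's centre, scene + wrist
S=pickle.load(open("scene4.pkl","rb")); ms=mats(S)
print("red near end 2-view",tri([ms,m],[(120+655/3.4,140+280/3.4),(395*k,333*k)]))
E
```

```text
[ 268  150   29   90 2401] ((282.0, 194.5), (89.0, 28.0), 90.0)
[[0.5668 0.1573 0.047 ]
 [0.5681 0.1306 0.047 ]
 [0.4775 0.1253 0.047 ]
 [0.4761 0.1541 0.047 ]]
sides [0.0267 0.0907 0.0288 0.0908] centre [0.5221 0.1418 0.047 ]
yaw 2.0040615293234354 tool yaw -177.35680517492352
in tool mm [  1.0162 152.0779  -1.2148]
stapler at release org [-0.0643  0.0665  0.026 ]
blue posts [-0.0691 -0.0665  0.069 ]
white rib near end [0.0336 0.0676 0.093 ]
grey near posts [ 0.0099 -0.0659  0.069 ]
white near posts [0.0109 0.0678 0.069 ]
red near end 2-view (array([0.4771, 0.1401, 0.0465]), [np.float64(0.0008671786419474082), np.float64(0.0008671786419474734)])
```

```bash
python3 -c "
from station import job,get_obs
print(get_obs()['time_s']); print(job.hand_in())"
```

```text
24.775
the job is handed in; nothing more can be done
None
```

The stapler is standing upright in the near left compartment, the one that was under the blue tray. I handed the job in at 24.8 s; the hand-in gives no verdict.

**What I did:** I slid the grey tray from near right to far right (135 mm). The blue tray then went from near left to near right (137 mm). After that I lowered the red and black stapler into the open compartment, released it once I felt floor contact (about 9 N), and raised the gripper clear.

**Last checks:**
- **Trays:** all three lie flat in the pictures and are within about 3 mm of their place centres. The eraser is still in the blue tray.
- **Stapler:** it is about 4 mm from the place centre. Its top measures 46.5 mm above the desk, against 47 mm expected when standing on the compartment floor.
- **Everything else:** the calculator, phone and other staplers look unmoved, and the arm did not go near the mug or mouse. The tape roll and card box are now hidden under trays. I did not measure any of these again.

**Disagreements:**
- An early height check from the top camera and one wrist view put the rib tops at about 85 mm. Two wrist views gave 94 mm, close to the stated 93 mm, so I used that.
- The scene and top cameras also differed by 3–9 mm in horizontal position, so I relied on the wrist camera.

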